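Hang the logger on the tote bar and hold the reader wand on its button

TASK

Get this tote ready to go out with its temperature logger running: hang the white saddle-shaped logger astride the tote's carry bar, anywhere along it, fully down with its steel button on top, and let go of it. Then draw the black reader wand from its bench stand and hold it upright on the logger's button, the wand's cup seated over the button and pressed lightly so that its sprung nose goes in about halfway. The program finishes while still holding the wand there; leave the other things on the bench where they are.

Things in the scene. Friction and masses are not known exactly. Their poses are not given: they have to be found in the camera images.
- tote: Grey open tray, 165 mm (its x) by 240 mm (its y), 75 mm high, packed with tubs and tins up to 77 mm above the bench, with an aluminium carry frame: an upright outside each end and a horizontal square bar over its middle, along its y. Heavy, does not move. Origin: centre of its underside on the bench, z up.
- tote_bar (a point): Middle of the top face of the tote's carry bar, 165 mm above the bench. The bar is 20 mm square with slightly rounded edges, runs along y, and is free for 115 mm to either side of this point (the uprights stand at 122 to 134 mm and end level with the bar's top). Axes as the tote's.
- logger: White temperature logger, a saddle (upside-down U), about 110 g: 36 mm over its two skirts (its x), 64 mm long (its y), 50 mm high plus button. Slot along y, 26 mm wide, 36 mm deep; the lowest 10 mm of the skirts flare to 44 mm outside, 34 mm mouth. Stands upright on the bench; take it from above across the skirts. Origin: centre of its underside, z up. Same either way round.
- logger_saddle (a point): Middle of the ceiling of the logger's slot, 36 mm above its origin: it lies on the bar's top when the logger is hung.
- logger_button (a point): Centre of the top of the logger's round steel touch button, 17 mm in diameter, standing 7 mm proud of the housing; 57 mm above the logger's origin.
- stand: Grey bench stand for the wand: a round foot 84 mm in diameter and an upright tube 51 mm outside, 39 mm bore, rim 78 mm above the bench. Heavy, does not move. Origin: centre of its underside.
- wand: Black round reader wand, 160 g, upright in the stand. Origin on its axis at the underside of its 48 mm wide, 6 mm thick collar, which rests on the stand's rim; z up its axis. Grip above the collar: 26 mm thick, top at +79 mm. Below: 34 mm barrel to -46 mm, then the sprung steel nose, lip at -62 mm. Lift it straight up at least 65 mm to leave the stand (2.5 mm play all round).
- wand_grip (a point): Point on the wand's axis at mid grip, 40 mm above the wand's origin: the place to take it from above, fingers either side. Its z axis is the wand's axis.
- nose_cup (a point): Centre of the floor of the cup in the end of the nose; 56.5 mm below the wand's origin with the nose out, nearer as it goes in. The cup is 22 mm wide and 5.5 mm deep with a lip flared to about 26 mm. Seated, this point lies on the top of the button.
- nose (a joint): How far the wand's sprung nose is pushed in, m: 0 out, 0.012 fully in. The spring needs 2.8 N to start and 0.35 N more per mm (about 4.9 N at halfway, 6 mm).
- mug: Orange mug, 78 mm wide and 101 mm high, near the urn's tap. Bystander. Origin: underside.
- flow_pack: Flat packet, 80x188x11 mm, on the bench in front of the tote. Bystander. Origin: underside.
- tape: Roll of tape lying flat, 104 mm wide and 25 mm high, between tote and urn. Bystander. Origin: underside.
- coffee_urn: Large coffee urn standing right of the work, fixed; keep clear of it. Origin on the bench: the base and drum (270 mm across, 550 mm high) are centred 48 mm behind it (+x); the tap reaches from the drum to 188 mm in front of it (-x), at 120 to 245 mm height; side handles reach 175 mm to either side (y) at 395 mm height.
There are look-alikes about, which are no part of the job. Of the things like the logger, leave any that is green; of the rest the larger one is meant.

How it is judged:
By the outcome, as a careful person would: the job done as asked, in the order asked, and still so for the second after the job is handed in, while the arm keeps its last pose, push and grip.
It also fails if it takes over 51 s, if anything falls off the work surface, if the arm or the gripper's body presses on something with over 40 N, if the wrist force passes 120 N, or if a joint passes its speed limit or range.

ROBOT

A 6-joint arm with a two-finger parallel gripper is mounted at the origin on a cart in front of the work surface, level with it; the furniture and walls round the work are solid. World frame = base frame: x ahead of the robot, y to its left, z up, the work surface at z = 0. Lengths are in m, angles in degrees, forces in N, time in s.
With the tool pointing down it reaches from about 0.4 to 0.825 m from the base axis. Payload 7 kg.
Tool frame: the origin (TCP) lies midway between the tips of the shut fingers; the grasp point (between the pads) lies 19 mm behind it (hold_point_z is the distance from the TCP to the grasp point, in m); z points along the fingers, y is the line along which they close (so a half turn about z gives the same grasp; the last joint's range is limited). The gripper opens to 88 mm and grips with 3 to 60 N. Pads are 19 mm wide; open, the fingers measure 130 mm over their backs; the gripper's body (78 mm by 193 mm) begins 47 mm behind the grasp point.
Start: joints at [81.538, 20.546, 0.682, 0, -70.136, -16.507], TCP at [0.285, 0.612, 0.227] pointing down, gripper open.
Joint ranges: [-176.03, 176.03], [-82.01, 121.73], [-58.28, 71.71], [-173.87, 95.51], [-174.79, -0.11], [-173.66, 173.66]. Speed limits (degrees/s): [136.94, 136.94, 172.46, 180, 180, 180].

INTERFACE

Orientations are given as [roll, pitch, yaw] about the fixed x, y, z axes, in that order (R = Rz(yaw) Ry(pitch) Rx(roll)).
In Python, from plant import get_state, capture, close_job, hold_point_z gives the robot as it stands.
- The arm moves only by the shell command python3 -m inch 'ROWS' [FORCE]. ROWS is text: rows parted by semicolons, each of 5 numbers parted by spaces: the shift along the tool's x, y, z normalised to -1 to 1, where 1 is 0.15 m, then the turn about the tool's z normalised to -1 to 1, where 1 is 360 degrees, then the opening, from 0 (shut) to 1 (fully open). In form: tx ty tz spin grip; .... A call has exactly 8 rows; each row shifts and turns the commanded pose from where the row before left it, along the tool's axes as they then stand; what a row does not reach is not made up. A row lasts 1/8 s, in which the tool goes at most 62.5 mm and 10.7 degrees, less where a joint would pass 70% of its speed; a pose out of reach is approached as far as the arm can. A call with a number of a shift or a turn outside -1 to 1 is refused whole. A call with a gripper value outside its range is refused whole. The fingers move at their own pace and stop on an object; FORCE is the grip in N (left out, the last holds). Time passes only in rows, so rows that do not move let the fingers close, or fill a call up. It gives the time, the measured TCP pose, the force, the opening and the grip force at its end, in the units of the state.
- get_state(): the state, without advancing time (a new reading comes with each control period).
- capture(name): name is "scene" or "top"; returns a dict with "color" (400x640x3 uint8, blue, green, red), "mtx" (3x3 intrinsics, pixels), "R" (3x3) and "t" (3): a world point X has camera coordinates R X + t. Camera axes: x right, y down, z forward; pixel columns grow to the right and rows downward; lengths in m; the calibration is good to about 2 mm. A picture is of the moment at which its call begins. There is no depth.
- close_job(): hands the job in; it is judged then, once.
The state is a dict: "time_s": time; "joints": joint angles; "qd": joint speeds; "joint_torque": joint torques, N m; "tcp_pos": TCP position; "eef_rot": TCP orientation; "contact_force": force on the tool from outside, world axes, zero at the start; "moment": the same for the moment, N m; "gripper_width": finger opening in m; "gripper_force": force on a finger pad.
Only numpy, scipy, OpenCV 4.12 (cv2) and the standard library are available. Lean on these libraries where they do the work, as an engineer would, in place of code of your own. Each camera call takes 0.05 s, during which the arm holds its last target. There are 200 camera calls.

## Working session

There is one attempt and no reset: what is moved stays moved. The work goes in short steps, Python scripts to look and compute and a shell command to move; the robot and the scene stay as the last step left them, time stands still between calls to the robot, and variables do not carry over. Pictures are saved under pics/ and viewed, at most 14 in all, crops included, and the job is handed in when it is done.

```bash
mkdir -p pics; ls; python3 - <<'E'
from plant import *
import cv2
print(get_state(),hold_point_z)
for n in("scene","top"):
    c=capture(n);cv2.imwrite(f"pics/{n}0.png",c["color"]);print(c["mtx"],c["R"],c["t"])
E
```

```text
pics
{'time_s': 0.0, 'joints': array([ 8.15381271e+01,  2.05909653e+01,  6.33976736e-01, -2.09254775e-02,
       -7.01367534e+01, -1.65055770e+01]), 'qd': array([ 0.1346273 ,  0.00094013,  0.05474728,  0.00741962, -0.01685614,
        0.04183977]), 'joint_torque': array([-3.92526545e-04, -5.82717705e+01,  2.93058264e+01,  6.99741304e+00,
        6.99909084e-03, -1.47222440e-04]), 'tcp_pos': array([0.2847459 , 0.61145268, 0.22562701]), 'eef_rot': array([ 1.79904532e+02, -7.77487391e-03, -2.49745695e+01]), 'contact_force': array([-0.87386791,  0.05299224, -0.46796219]), 'moment': array([0.01787397, 0.0414324 , 0.03888719]), 'gripper_force': 0.0, 'gripper_width': 0.08786107650568181} 0.0188
[[462.87016209   0.         324.67292742]
 [  0.         462.87016209 198.87077093]
 [  0.           0.           1.        ]] [[ 0.46311778 -0.88618565  0.01403274]
 [-0.39108817 -0.21853839 -0.89403077]
 [ 0.79534393  0.4085535  -0.44778574]] [-0.30166646  0.31354476  1.11318606]
[[388.13811383   0.         320.73784302]
 [  0.         388.13811383 201.7459188 ]
 [  0.           0.           1.        ]] [[ 0.01201316 -0.99984044 -0.01322009]
 [-0.98845422 -0.00987719 -0.15119756]
 [ 0.15104286  0.01488382 -0.98841516]] [-0.04467842  0.5745919   1.10344013]
```

View pics/scene0.png

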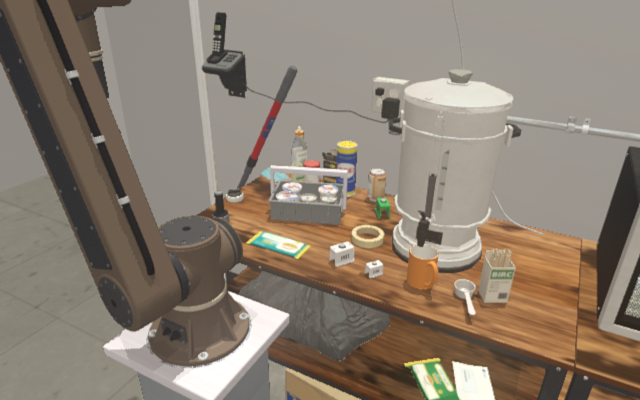

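View pics/top0.png

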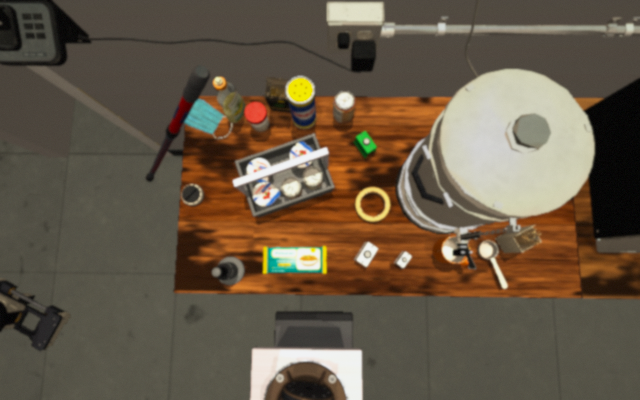

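Scene: the logger candidates are the larger white one (scene 342,254; top 367,254), the small white one (scene 374,268; top 403,260) and the green one (scene 383,208; top 366,143). The larger white one fits. The wand candidates are the one in a stand (scene 220,212; top 228,270) and a round thing at top (192,195), scene (234,197). The bar runs from top (235,182) to (327,153). Next I'll look at close crops.

```bash
python3 - <<'E'
import cv2,numpy as np
t=cv2.imread("pics/top0.png");s=cv2.imread("pics/scene0.png")
r=lambda i,x,y,w,h,k:cv2.resize(i[y:y+h,x:x+w],(w*k,h*k),interpolation=cv2.INTER_CUBIC)
a=r(t,340,235,80,45,5)   # loggers
b=r(t,170,175,80,112,5)[:, :400] # stands
c=r(s,320,235,80,45,5)
d=r(s,190,180,80,67,5)
L=np.vstack([a,c]);
L=np.vstack([L,np.zeros((110,400,3),np.uint8)])
R=b
out=np.hstack([L,R]) if L.shape[0]==R.shape[0] else None
cv2.imwrite("pics/crop1.png",out)
e=np.hstack([r(t,225,125,115,96,4)[:,:400+60],d[:335]if 0 else cv2.copyMakeBorder(d,0,384-335,0,0,cv2.BORDER_CONSTANT)[:,:340]])
cv2.imwrite("pics/crop2.png",e);print(out.shape,e.shape)
E
```

```text
(560, 800, 3) (384, 800, 3)
```

View pics/crop1.png

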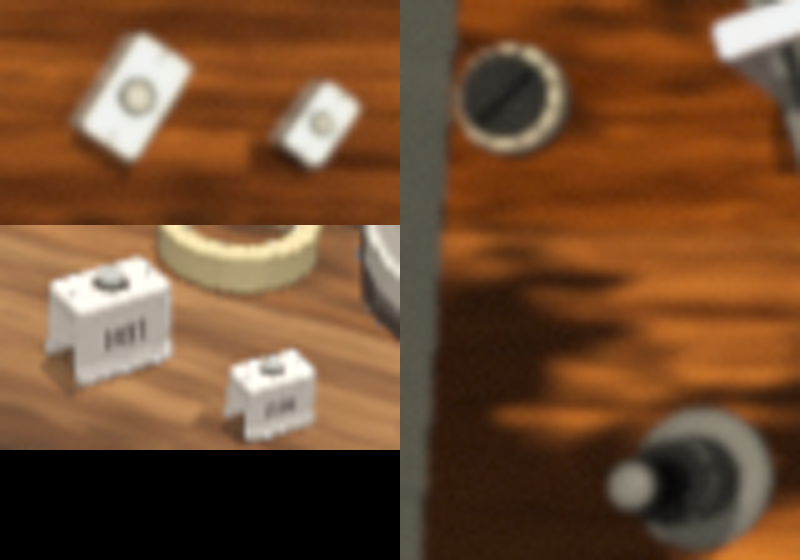

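View pics/crop2.png

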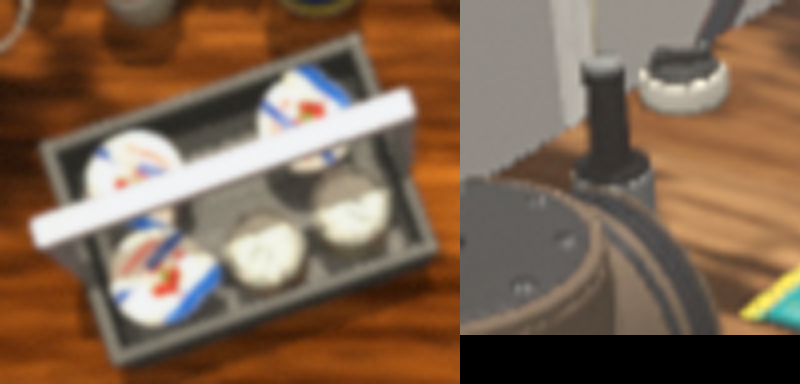

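Crops: the larger white logger has its button at crop (138,96), and the small one is clearly smaller. The wand's top is at crop (632,485), above its foot at (705,478). The other round thing is a tin, not a wand. The bar's ends are at about (36,234) and (412,102) in crop 2.

```bash
cat > h.py <<'E'
import cv2,numpy as np
from plant import *
def ray(c,p,z):
    K,R,t=c["mtx"],c["R"],c["t"];C=-R.T@t
    d=R.T@np.linalg.solve(K,[p[0],p[1],1.]);return C+d*(z-C[2])/d[2]
def proj(c,X):
    q=c["mtx"]@(c["R"]@np.asarray(X)+c["t"]);return q[:2]/q[2]
def tri(a,pa,b,pb):
    A=[];B=[]
    for c,p in((a,pa),(b,pb)):
        C=-c["R"].T@c["t"];d=c["R"].T@np.linalg.solve(c["mtx"],[p[0],p[1],1.]);d/=np.linalg.norm(d)
        M=np.eye(3)-np.outer(d,d);A.append(M);B.append(M@C)
    return np.linalg.solve(sum(A),sum(B))
def blob(img,roi,lo):
    x,y,w,h=roi;g=img[y:y+h,x:x+w];m=(g.min(2)>lo).astype(np.uint8)
    n,l,s,_=cv2.connectedComponentsWithStats(m);k=1+s[1:,4].argmax()
    p=np.argwhere(l==k)[:,::-1]+[x,y];return p.astype(np.float32)
def u(p,x0,y0,k):return ((p[0]+.5)/k-.5+x0,(p[1]+.5)/k-.5+y0)
E
python3 - <<'E'
from h import *
T=capture("top");S=capture("scene");i=T["color"]
for roi,lo,z in(((345,238,38,35),150,.05),((230,145,102,45),185,.165)):
    p=blob(i,roi,lo);w=np.array([ray(T,q,z)[:2] for q in p],np.float32)*1000
    print(len(p),"minrect",cv2.minAreaRect(w),"mean",w.mean(0)); 
    e=np.linalg.eigh(np.cov(w.T))[1][:,1];print("axis deg",np.degrees(np.arctan2(e[1],e[0])))
tc=[(143,33),(193,70),(133,163),(85,122)]
print("top corners",[ray(T,u(q,340,235,5),.05).round(4) for q in tc])
print("button",ray(T,u((138,96),340,235,5),.057),tri(T,u((138,94),340,235,5),S,u((111,275-225),320,235,5)))
print("bar ends",ray(T,u((36,234),225,125,4),.165),ray(T,u((412,102),225,125,4),.165))
wt=u((232,485),170,175,5)
print("wandtop",ray(T,wt,.157),tri(T,wt,S,u((605-460,62),190,180,5)))
print("foot z0",ray(T,u((305,478),170,175,5),0.005))
E
```

```text
285 minrect ((424.06610107421875, -172.57347106933594), (37.09729766845703, 63.86070251464844), 57.41608810424805) mean [ 424.10638 -172.67578]
axis deg 146.79847037582962
1015 minrect ((666.9531860351562, 74.87260437011719), (52.804317474365234, 265.53961181640625), 20.215396881103516) mean [657.2195   76.22369]
axis deg 109.65084052024093
top corners [array([ 0.4602, -0.1769,  0.05  ]), array([ 0.4393, -0.2055,  0.05  ]), array([ 0.386 , -0.1707,  0.05  ]), array([ 0.4089, -0.1433,  0.05  ])]
button [ 0.42390688 -0.17306666  0.057     ] [ 0.42522442 -0.17339786  0.05732593]
bar ends [0.6043497  0.19261225 0.165     ] [ 0.69721357 -0.05703233  0.165     ]
wandtop [0.37150017 0.22969454 0.157     ] [0.37226489 0.22874835 0.15601484]
foot z0 [0.37163091 0.22868824 0.005     ]
```

Everything checks out: the logger measures 37×64 mm, the bar 266 mm, and the wand top and foot agree. A short helper will turn targets into tool-axis shifts.

```bash
python3 -m inch '0 0 0 0.0223 1;0.31 0.208 0 0 1;0.31 0.208 0 0 1;0.31 0.208 0 0 1;0.31 0.208 0 0 1;0.31 0.208 0 0 1;0.31 0.208 0 0 1;0.31 0.208 0 0 1' 25; python3 -m inch '0.304 0.21 0 0 1;0.165 0.316 0.025 0 1;0.165 0.316 0.025 0 1;0.165 0.316 0.025 0 1;0.165 0.316 0.025 0 1;0.165 0.316 0.025 0 1;0.165 0.316 0.025 0 1;0.165 0.316 0.025 0 1'; YAW=-33 python3 go.py .4245 -.173 .12 .4245 -.173 .02
```

```text
time_s: 1.2
tcp_pos: [0.4394, 0.2497, 0.2268]
eef_rot: [-180.0, -0.0, -33.0]
contact_force: [1.5, 0.8, -0.8]
gripper_width: 0.0878
gripper_force: 0.0
time_s: 2.2
tcp_pos: [0.4243, -0.1741, 0.2005]
eef_rot: [-180.0, -0.0, -33.0]
contact_force: [0.8, 0.0, -0.3]
gripper_width: 0.0878
gripper_force: 0.0
t 2.2 p [ 0.4243 -0.1741  0.2005] rot [-1.7997e+02 -4.0000e-02 -3.2980e+01] F [ 0.84  0.   -0.33] w 0.0878 spin 0.0001
[ 0.4245 -0.173   0.12  ] -> [-0.003 -0.007  0.537]
[ 0.4245 -0.173   0.02  ] -> [ 0.    -0.     0.667]
```

```bash
python3 -m inch '0 -0.007 0.2 0 0.8;0 0 0.2 0 0.8;0 0 0.2 0 0.8;0 0 0.2 0 0.8;0 0 0.2 0 0.8;0 0 0.2 0 0.8;0 0 0 0 0;0 0 0 0 0';python3 -m inch '0 0 0 0 0;0 0 0 0 0;0 0 0 0 0;0 0 -0.2 0 0;0 0 -0.3 0 0;0 0 -0.3 0 0;0 0 -0.3 0 0;0 0 -0.3 0 0' ; python3 - <<'E'
from h import *
T=capture("top");S=capture("scene")
np.save("pics/none.npy",0)
i=T["color"]; cv2.imwrite("pics/top1.png",i)
cv2.imwrite("pics/c3.png",np.hstack([cv2.resize(i[140:290,300:430],(390,450)),cv2.resize(S["color"][150:300,270:400],(390,450))]))
# bar edges, clear view
m=[]
for lo in(170,185,200):
    p=blob(i,(230,145,102,45),lo);w=np.array([ray(T,q,.165)[:2] for q in p])
    print(lo,len(p),w.mean(0))
E
YAW=-69.6 python3 go.py .6508 .0678 .26
```

```text
time_s: 3.2
tcp_pos: [0.4258, -0.1716, 0.0211]
eef_rot: [-180.0, -0.0, -33.0]
contact_force: [-1.3, 0.1, 0.8]
gripper_width: 0.0553
gripper_force: 0.0
time_s: 4.2
tcp_pos: [0.4247, -0.1715, 0.232]
eef_rot: [-180.0, -0.0, -33.0]
contact_force: [1.6, 0.0, -2.1]
gripper_width: 0.0357
gripper_force: 25.0
170 1137 [0.65708115 0.07572725]
185 1048 [0.65715786 0.07635995]
200 958 [0.65689494 0.07623274]
t 4.3 p [ 0.4277 -0.172   0.2355] rot [-179.77   -0.46  -32.96] F [ 0.01  0.11 -0.93] w 0.0357 spin 0.1018
[0.6508 0.0678 0.26  ] -> [-0.98  -1.951 -0.164]
```

View pics/c3.png

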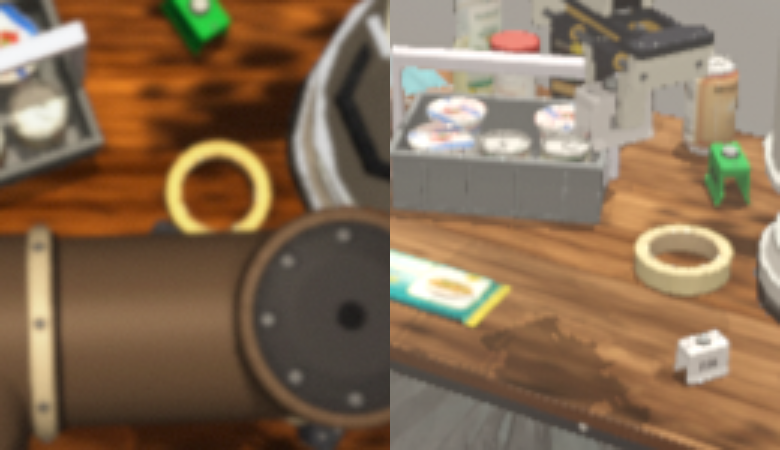

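The logger is held (width 35.7 mm) and gone from the bench, with only the small white one left at crop (703,355). I'll now fit the bar line precisely in a rectified view.

```bash
python3 - <<'E'
from h import *
T=capture("top");S=capture("scene")
c0=np.array([.6508,.0678]);th=np.radians(110.4);e=np.array([np.cos(th),np.sin(th)]);n=np.array([e[1],-e[0]])
for nm,c,img in(("top",T,cv2.imread("pics/top0.png")),("scene",S,cv2.imread("pics/scene0.png"))):
    L=np.arange(-.15,.15,.001);W=np.arange(-.04,.04,.0005)
    P=np.array([[proj(c,[*(c0+l*e+w*n),.165]) for w in W] for l in L],np.float32)
    g=cv2.remap(img,P[...,0],P[...,1],cv2.INTER_CUBIC).min(2).astype(float)
    ed=[]
    for k in range(30,270,6):
        pr=cv2.GaussianBlur(g[k-3:k+4].mean(0)[None],(0,0),3)[0];d=np.diff(pr);mid=slice(30,130)
        m=80
        a=m-45+d[m-45:m].argmax();b=m+d[m:m+45].argmin()
        ed.append((L[k],W[a],W[b]))
    ed=np.array(ed)
    for j in(1,2):
        x,y=ed[:,0],ed[:,j];f=np.polyfit(x,y,1)
        for _ in range(4):
            r=abs(y-np.polyval(f,x));ok=r<max(.0008,np.median(r)*1.5);f=np.polyfit(x[ok],y[ok],1)
        print(nm,"edge",j,"offs mm",(f[1]*1e3).round(2),"slope deg",np.degrees(f[0]).round(2),ok.sum())
    pr=cv2.GaussianBlur(g[:,75:86].mean(1)[:,None],(0,0),2)[:,0];d=np.diff(pr);print("ends",L[d[:60].argmax()],L[200+d[200:].argmin()])
E
```

```text
top edge 1 offs mm -9.62 slope deg -0.12 34
top edge 2 offs mm 11.27 slope deg -0.21 29
ends -0.13399999999999998 0.13500000000000026
scene edge 1 offs mm -10.83 slope deg 0.28 29
scene edge 2 offs mm 15.3 slope deg -0.68 27
ends -0.13499999999999998 0.13100000000000026
```

```bash
python3 -m inch '0 0 -0.05 0.0254 0;0 0 -0.05 0.0254 0;0 0 -0.05 0.0254 0;0 0 0 0.0253 0;-0.1 -0.195 0 0 0;-0.195 -0.39 0 0 0;-0.195 -0.39 0 0 0;-0.195 -0.39 0 0 0';python3 -m inch '-0.15 -0.293 0 0 0;-0.1 -0.195 0 0 0;-0.045 -0.098 0 0 0;0 0 0 0 0;0 0 0 0 0;0 0 0 0 0;0 0 0 0 0;0 0 0 0 0'; YAW=-69.5 python3 go.py .6512 .0679 .26 .6512 .0679 .19
```

```text
time_s: 5.4
tcp_pos: [0.5755, -0.0086, 0.251]
eef_rot: [179.8, 0.0, -69.5]
contact_force: [1.1, -1.1, -0.5]
gripper_width: 0.0356
gripper_force: 25.0
time_s: 6.4
tcp_pos: [0.642, 0.0618, 0.2532]
eef_rot: [-180.0, 0.0, -69.6]
contact_force: [-0.6, -0.2, -1.1]
gripper_width: 0.0359
gripper_force: 25.0
t 6.4 p [0.642  0.0618 0.2532] rot [-179.97    0.    -69.56] F [-0.55 -0.22 -1.13] w 0.0359 spin -0.0002
[0.6512 0.0679 0.26  ] -> [-0.016 -0.072 -0.046]
[0.6512 0.0679 0.19  ] -> [ 0.    -0.     0.467]
```

```bash
python3 -m inch '-0.016 -0.072 0 0 0;0 0 0.1 0 0;0 0 0.15 0 0;0 0 0.1 0 0;0 0 0.05 0 0;0 0 0 0 0;0 0 0 0 0;0 0 0 0 0'; YAW=-69.5 python3 go.py .6512 .0679 .19 .6512 .0679 .149; python3 - <<'E'
from h import *
T=capture("top");S=capture("scene")
cv2.imwrite("pics/c4.png",np.hstack([cv2.resize(T["color"][130:220,220:340],(400,300),interpolation=cv2.INTER_CUBIC),cv2.resize(S["color"][130:235,255:395],(400,300),interpolation=cv2.INTER_CUBIC)]))
E
```

```text
time_s: 7.4
tcp_pos: [0.6518, 0.0682, 0.1936]
eef_rot: [-179.9, -0.0, -69.5]
contact_force: [0.0, -0.1, -1.2]
gripper_width: 0.0356
gripper_force: 25.0
t 7.4 p [0.6518 0.0682 0.1936] rot [-179.93   -0.    -69.53] F [ 0.02 -0.07 -1.17] w 0.0356 spin -0.0001
[0.6512 0.0679 0.19  ] -> [0.001 0.004 0.024]
[0.6512 0.0679 0.149 ] -> [ 0.    -0.     0.273]
```

View pics/c4.png

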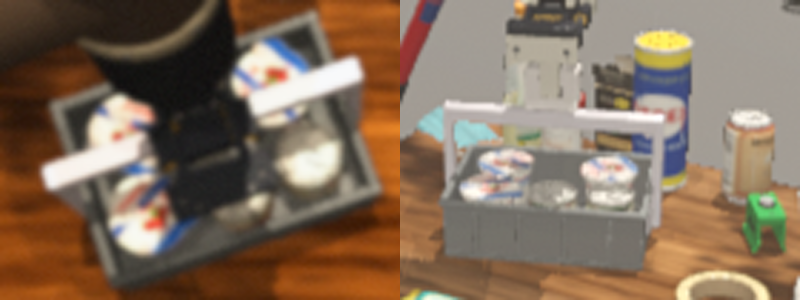

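The gripper with the logger is centred over the bar, crop (545,110). Now I'll lower it.

```bash
python3 -m inch '0 0.003 0.03 0 0;0 0 0.03 0 0;0 0 0.03 0 0;0 0 0.03 0 0;0 0 0.03 0 0;0 0 0.03 0 0;0 0 0.03 0 0;0 0 0.03 0 0'; YAW=-69.5 python3 go.py .6512 .0679 .149
```

```text
time_s: 8.5
tcp_pos: [0.651, 0.068, 0.1565]
eef_rot: [-180.0, -0.0, -69.5]
contact_force: [-0.3, 0.4, -2.0]
gripper_width: 0.0358
gripper_force: 25.0
t 8.5 p [0.651  0.068  0.1565] rot [-180.     -0.    -69.54] F [-0.27  0.37 -1.99] w 0.0358 spin -0.0001
[0.6512 0.0679 0.149 ] -> [ 0.001 -0.001  0.05 ]
```

```bash
python3 -m inch '0 0 0.01 0 0;0 0 0.01 0 0;0 0 0.01 0 0;0 0 0.01 0 0;0 0 0.005 0 0;0 0 0.005 0 0;0 0 0 0 0;0 0 0 0 0'; YAW=-69.5 python3 go.py .6512 .0679 .149
```

```text
time_s: 9.5
tcp_pos: [0.651, 0.068, 0.1496]
eef_rot: [-180.0, -0.0, -69.5]
contact_force: [-0.3, 0.1, 0.2]
gripper_width: 0.0357
gripper_force: 25.0
t 9.5 p [0.651  0.068  0.1496] rot [-179.99   -0.    -69.54] F [-0.3   0.14  0.22] w 0.0357 spin -0.0001
[0.6512 0.0679 0.149 ] -> [ 0.001 -0.001  0.004]
```

```bash
python3 -m inch '0 0 0 0 1;0 0 0 0 1;0 0 0 0 1;0 0 -0.1 0 1;0 0 -0.2 0 1;0 0 -0.25 0 1;0 0 -0.15 0 1;0 0 0 0 1'; YAW=-69.5 python3 go.py .372 .229 .26 .372 .229 .099
```

```text
time_s: 10.5
tcp_pos: [0.6522, 0.0682, 0.258]
eef_rot: [-179.7, -0.0, -69.5]
contact_force: [-0.5, -0.3, -1.2]
gripper_width: 0.0874
gripper_force: 0.0
t 10.5 p [0.6522 0.0682 0.258 ] rot [-1.797e+02 -3.000e-02 -6.953e+01] F [-0.48 -0.31 -1.17] w 0.0874 spin -0.0001
[0.372 0.229 0.26 ] -> [-1.658  1.374 -0.014]
[0.372 0.229 0.099] -> [ 0.    -0.     1.073]
```

```bash
python3 -m inch '-0.14 0.115 0 0 1;-0.28 0.232 0 0 1;-0.28 0.232 0 0 1;-0.28 0.232 0 0 1;-0.28 0.232 0 0 1;-0.28 0.232 0 0 1;-0.12 0.1 0 0 1;0 0 0 0 1'; YAW=-69.5 python3 go.py .372 .229 .26 .372 .229 .099; python3 - <<'E'
from h import *
T=capture("top");S=capture("scene")
cv2.imwrite("pics/top5.png",T["color"]);cv2.imwrite("pics/scene5.png",S["color"])
cv2.imwrite("pics/c5.png",np.hstack([cv2.resize(T["color"][130:220,220:340],(400,300),interpolation=cv2.INTER_CUBIC),cv2.resize(S["color"][140:230,260:380],(400,300),interpolation=cv2.INTER_CUBIC)]))
E
```

```text
time_s: 11.5
tcp_pos: [0.3694, 0.2297, 0.2547]
eef_rot: [-180.0, 0.0, -69.4]
contact_force: [0.3, 0.2, -0.3]
gripper_width: 0.0876
gripper_force: 0.0
t 11.5 p [0.3694 0.2297 0.2547] rot [-1.7997e+02  4.0000e-02 -6.9370e+01] F [ 0.31  0.21 -0.35] w 0.0876 spin 0.0003
[0.372 0.229 0.26 ] -> [ 0.01  -0.014 -0.036]
[0.372 0.229 0.099] -> [ 0.    -0.     1.073]
```

View pics/c5.png

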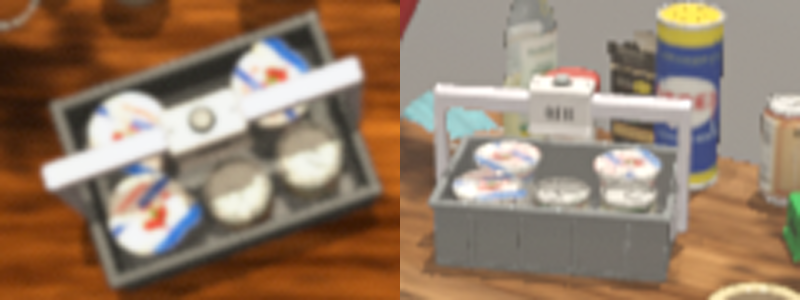

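The logger sits astride the bar, level, with its button at top crop (201,119) and scene crop (163,80). I'll triangulate the button and go down for the wand.

```bash
python3 - <<'E'
from h import *
T=capture("top");S=capture("scene")
a=((201+.5)*.3-.5+220,(119+.5)*.3-.5+130);b=((163+.5)*.3-.5+260,(79+.5)*.3-.5+140)
print(a,b,ray(T,a,.186),ray(S,b,.186),tri(T,a,S,b))
# refined circle: grey level centroid (button darker than housing)
for c,p,r in((T,a,5),(S,b,6)):
    x,y=np.round(p).astype(int);print(c["color"][y-r:y+r+1,x-r:x+r+1].min(2))
E
python3 -m inch '0.01 -0.014 0.1 0 1;0 0 0.2 0 1;0 0 0.2 0 1;0 0 0.2 0 1;0 0 0.2 0 1;0 0 0.1 0 1;0 0 0.038 0 1;0 0 0 0 1' ; YAW=-69.5 python3 go.py .372 .229 .099
```

```text
(279.95, 165.35) (308.55, 163.35) [0.64880604 0.06770817 0.186     ] [0.64946063 0.06374972 0.186     ] [0.64991746 0.0661652  0.18531751]
[[124 144 166 188 204 216 228 235 240 241 243]
 [189 204 211 213 215 216 221 230 235 240 243]
 [229 227 216 201 193 192 191 196 217 234 242]
 [235 222 195 184 185 187 181 171 184 221 239]
 [233 207 180 183 192 198 194 176 163 196 231]
 [232 198 174 186 199 202 201 182 152 175 225]
 [232 195 166 179 195 200 197 175 146 173 227]
 [234 202 159 160 176 183 176 154 146 192 232]
 [238 221 178 147 141 141 138 138 170 218 237]
 [241 234 212 177 155 146 149 173 210 232 238]
 [242 240 234 226 212 204 206 217 229 231 226]]
[[164 161 160 159 151 148 147 147 147 148 147 147 148]
 [156 150 150 155 149 147 147 148 148 148 147 147 147]
 [143 138 139 149 148 147 147 147 147 148 147 146 146]
 [129 122 130 135 126 127 128 129 131 133 135 126 126]
 [110 110 120 123 123 123 125 121 118 119 119 114 113]
 [143 151 157 153 178 185 183 159 136 131 131 131 125]
 [228 230 225 181 188 199 196 176 194 205 207 206 190]
 [249 248 212 155 152 161 158 148 183 234 242 242 235]
 [249 248 212 157 132 132 135 155 197 242 249 249 239]
 [240 243 235 223 221 221 222 228 237 247 249 250 245]
 [206 209 210 212 213 214 216 219 222 224 228 232 234]
 [171 172 173 174 174 173 177 180 181 184 189 193 196]
 [166 167 167 165 165 167 168 168 166 166 167 168 167]]
time_s: 12.7
tcp_pos: [0.3733, 0.228, 0.0981]
eef_rot: [179.9, -0.0, -69.6]
contact_force: [1.0, 0.6, 0.1]
gripper_width: 0.0874
gripper_force: 0.0
t 12.7 p [0.3733 0.228  0.0981] rot [ 1.7994e+02 -5.0000e-02 -6.9580e+01] F [0.99 0.65 0.06] w 0.0874 spin -0.0002
[0.372 0.229 0.099] -> [-0.01   0.006 -0.006]
```

```bash
python3 -m inch '-0.008 0.004 0 0 0;0 0 0 0 0;0 0 0 0 0;0 0 0 0 0;0 0 0 0 0;0 0 0 0 0;0 0 0 0 0;0 0 0 0 0' 45; YAW=-69.5 python3 go.py .372 .229 .099
```

```text
time_s: 13.7
tcp_pos: [0.3723, 0.2295, 0.0986]
eef_rot: [-180.0, 0.0, -69.5]
contact_force: [0.7, 0.0, 0.2]
gripper_width: 0.025
gripper_force: 45.0
t 13.7 p [0.3723 0.2295 0.0986] rot [-179.99    0.    -69.53] F [0.66 0.03 0.24] w 0.025 spin -0.0001
[0.372 0.229 0.099] -> [ 0.002  0.003 -0.002]
```

```bash
python3 -m inch '0 0 -0.06 0 0;0 0 -0.12 0 0;0 0 -0.12 0 0;0 0 -0.15 0 0;0 0 -0.2 0 0;0 0 -0.25 0 0;0 0 -0.25 0 0;0 0 -0.2 0 0';  YAW=-69.5 python3 go.py .65 .0675 .30; python3 - <<'E'
from h import *
T=capture("top");S=capture("scene")
cv2.imwrite("pics/c6.png",np.hstack([cv2.resize(T["color"][180:300,180:280],(400,480)),cv2.resize(S["color"][130:250,170:270],(400,480),interpolation=cv2.INTER_CUBIC)]))
E
```

```text
time_s: 14.7
tcp_pos: [0.372, 0.2292, 0.3032]
eef_rot: [-179.9, 0.0, -69.5]
contact_force: [0.6, 0.3, -2.3]
gripper_width: 0.0251
gripper_force: 45.0
t 14.7 p [0.372  0.2292 0.3032] rot [-1.7995e+02  4.0000e-02 -6.9540e+01] F [ 0.64  0.29 -2.27] w 0.0251 spin -0.0001
[0.65   0.0675 0.3   ] -> [ 1.659 -1.358  0.021]
```

View pics/c6.png

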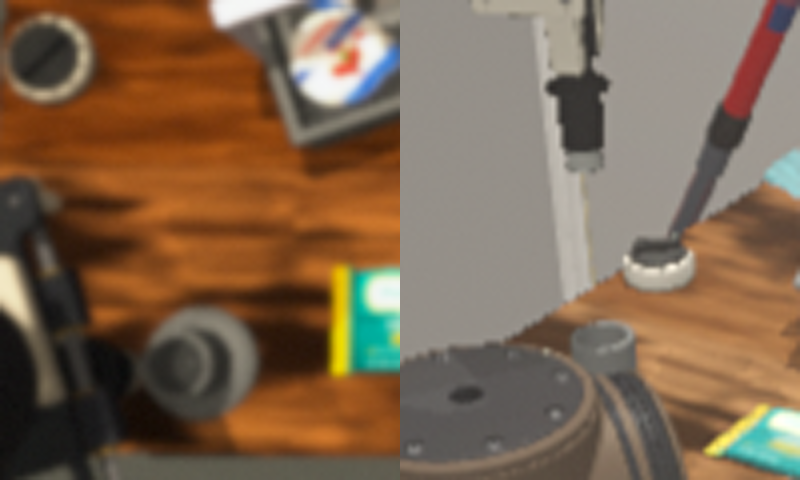

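The wand is free of the stand: collar at scene crop (578,85), nose at (585,160), and the stand is empty. I'll check its tilt numerically and carry it over.

```bash
python3 -m inch '0.1 -0.082 0 0 0;0.2 -0.165 0 0 0;0.26 -0.213 0 0 0;0.26 -0.213 0 0 0;0.26 -0.213 0 0 0;0.26 -0.213 0 0 0;0.2 -0.165 0 0 0;0.1 -0.082 0 0 0'; python3 -m inch '0 0 0 0 0;0 0 0 0 0;0 0 0 0 0;0 0 0 0 0;0 0 0 0 0;0 0 0 0 0;0 0 0 0 0;0 0 0 0 0'; YAW=-69.5 python3 go.py .65 .0675 .285;python3 - <<'E'
from h import *
T=capture("top");S=capture("scene")
print([((proj(S,[.372,.229,z])-[170,130])*4+1.5).round(1) for z in(.285,.2826,.2366,.2206)])
cv2.imwrite("pics/scene7.png",S["color"])
cv2.imwrite("pics/c7.png",cv2.resize(S["color"][90:190,260:360],(600,600),interpolation=cv2.INTER_CUBIC))
p=get_state()["tcp_pos"]
print([((proj(S,[*p[:2],p[2]-.0206+d])-[260,90])*6+2.5).round(1) for d in(.003,-.046,-.062)],"button",(proj(S,[.65,.0675,.186])-[260,90])*6+2.5)
E
```

```text
time_s: 15.8
tcp_pos: [0.6482, 0.0682, 0.2995]
eef_rot: [179.8, 0.0, -69.6]
contact_force: [0.7, -0.4, -2.0]
gripper_width: 0.0254
gripper_force: 45.0
time_s: 16.8
tcp_pos: [0.6474, 0.0695, 0.3011]
eef_rot: [180.0, 0.0, -69.5]
contact_force: [-0.2, -0.1, -1.8]
gripper_width: 0.0254
gripper_force: 45.0
t 16.8 p [0.6474 0.0695 0.3011] rot [179.99   0.   -69.54] F [-0.18 -0.06 -1.81] w 0.0254 spin -0.0001
[0.65   0.0675 0.285 ] -> [ 0.019 -0.012  0.107]
[array([178.1,  92.8]), array([178.4,  95.8]), array([184.1, 153. ]), array([186. , 172.5])]
[array([282.7, 277.6]), array([283. , 361.4]), array([283.1, 388.2])] button [288.49877922 441.04770147]
```

View pics/c7.png

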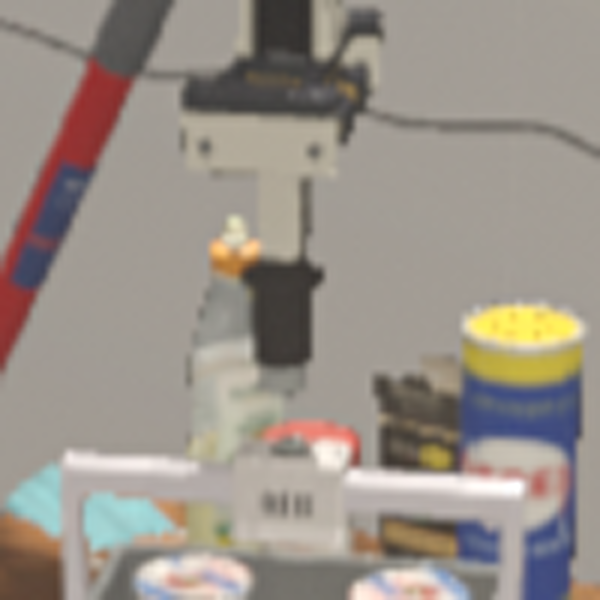

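The wand is upright, barrel centre about x=283, and the button is about x=292 (y=440). I'll compare the two precisely in this same image.

```bash
python3 - <<'E'
from h import *
S=capture("scene");i=cv2.imread("pics/scene7.png").min(2).astype(float)
for y in range(136,156,2): print(y,i[y,298:318].astype(int))
E
```

```text
136 [122 109  72  56  54  53  55  55  55  54  54  55  54  53  50  72 139 150
 148 149]
138 [134 134 127  97  65  55  57  56  58  58  56  55  54  62 121 145 150 149
 148 148]
140 [135 132 131 109  70  54  56  56  56  56  55  56  52  68 140 150 149 148
 149 148]
142 [140 134 132 108  68  54  55  57  55  57  56  56  54  68 140 150 149 148
 149 148]
144 [137 131 129 111  71  54  56  55  56  56  56  56  53  69 140 149 148 149
 149 149]
146 [148 148 152 152  95  56  55  55  56  56  56  57  55  68 140 149 148 148
 149 148]
148 [174 175 177 176 108  56  53  56  56  59  57  56  54  67 139 149 149 148
 148 148]
150 [156 155 151 152 125  82  63  59  59  59  61  61  78 120 146 150 149 148
 148 148]
152 [174 174 173 174 172 137 126 125 126 127 129 126 121 144 148 148 148 149
 148 149]
154 [170 165 165 157 140 127 128 132 132 132 129 127 127 144 148 148 148 148
 148 148]
```

```bash
YAW=-69.5 python3 go.py .6512 .066 .275
```

```text
t 16.95 p [0.6474 0.0695 0.3011] rot [180.     0.   -69.54] F [-0.15  0.45 -1.77] w 0.0253 spin -0.0001
[0.6512 0.066  0.275 ] -> [ 0.031 -0.016  0.174]
```

```bash
python3 -m inch '0.031 -0.016 0 0 0;0 0 0.06 0 0;0 0 0.06 0 0;0 0 0.04 0 0;0 0 0.014 0 0;0 0 0 0 0;0 0 0 0 0;0 0 0 0 0';YAW=-69.5 python3 go.py .6512 .066 .257; python3 - <<'E'
from h import *
S=capture("scene");T=capture("top");i=S["color"].min(2)
for y in range(146,167,1): print(y,i[y,298:320])
cv2.imwrite("pics/c8.png",np.hstack([cv2.resize(S["color"][130:190,280:340],(400,400),interpolation=cv2.INTER_CUBIC),cv2.resize(T["color"][130:220,235:325],(400,400),interpolation=cv2.INTER_CUBIC)]))
E
```

```text
time_s: 17.95
tcp_pos: [0.6514, 0.066, 0.2753]
eef_rot: [-180.0, -0.0, -69.5]
contact_force: [-0.5, 0.1, -1.7]
gripper_width: 0.0257
gripper_force: 45.0
t 17.95 p [0.6514 0.066  0.2753] rot [-179.97   -0.    -69.53] F [-0.54  0.1  -1.72] w 0.0257 spin -0.0001
[0.6512 0.066  0.257 ] -> [-0.     0.001  0.122]
146 [149 147 152 153 135  91  60  53  55  57  57  55  55  52  69 140 150 149
 148 148 148 149]
147 [167 169 171 172 152 103  62  54  55  56  56  56  55  54  67 141 151 149
 148 148 149 149]
148 [174 177 176 177 158 107  65  55  56  56  56  55  56  51  68 140 150 149
 149 149 149 149]
149 [166 166 164 165 148 103  63  54  54  55  55  55  55  51  68 140 150 149
 149 148 149 148]
150 [156 154 150 153 147 112  69  53  54  57  56  56  55  53  68 141 150 149
 149 148 148 148]
151 [163 164 163 164 164 127  73  55  57  56  56  55  55  52  66 141 149 149
 148 148 149 149]
152 [174 175 173 174 173 132  76  54  56  56  56  57  54  52  69 140 150 149
 149 149 149 149]
153 [178 176 174 172 166 126  72  54  55  56  55  56  55  52  66 140 150 149
 149 148 148 149]
154 [170 165 164 157 147 111  7
[... 503 characters left out ...]
6 144 149 148 147
 149 149 149 149]
160 [175 171 159 147 142 130 120 125 130 132 133 133 128 124 131 136 127 126
 143 148 148 149]
161 [173 158 141 136 125 113 116 126 129 133 134 132 129 124 124 123 116 115
 128 127 120 141]
162 [173 163 147 139 113 104 119 128 128 130 132 129 125 122 123 122 127 125
 124 117 102 114]
163 [174 168 154 146 136 134 140 138 126 123 127 127 123 130 144 150 183 174
 171 156 119  93]
164 [172 160 145 140 147 149 148 121 116 122 124 123 117 116 154 165 182 181
 201 212 149  87]
165 [156 150 147 145 149 151 149 122 104 102 107 107 108 119 160 167 170 192
 201 219 149  79]
166 [141 158 162 161 162 161 158 150 142 139 136 136 138 152 165 167 173 218
 221 202 126  72]
```

View pics/c8.png

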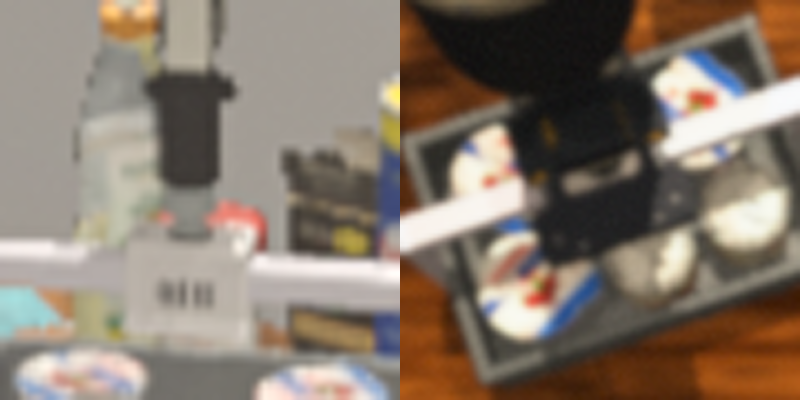

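Nose and button are both centred at scene x≈308. I'll go down gently, watching the force.

```bash
python3 -m inch '0 0 0.01 0 0;0 0 0.01 0 0;0 0 0.01 0 0;0 0 0.01 0 0;0 0 0.01 0 0;0 0 0.01 0 0;0 0 0.004 0 0;0 0 0 0 0';YAW=-69.5 python3 go.py .6512 .066 .257
```

```text
time_s: 19.05
tcp_pos: [0.6512, 0.0659, 0.2654]
eef_rot: [180.0, -0.0, -69.5]
contact_force: [-0.3, 0.0, -2.1]
gripper_width: 0.0253
gripper_force: 45.0
t 19.05 p [0.6512 0.0659 0.2654] rot [179.99  -0.   -69.54] F [-0.27  0.02 -2.08] w 0.0253 spin -0.0001
[0.6512 0.066  0.257 ] -> [-0.    -0.     0.056]
```

```bash
python3 -m inch '0 0 0.005 0 0;0 0 0.005 0 0;0 0 0.005 0 0;0 0 0.005 0 0;0 0 0.005 0 0;0 0 0 0 0;0 0 0 0 0;0 0 0 0 0';YAW=-69.5 python3 go.py .6512 .066 .257
```

```text
time_s: 20.05
tcp_pos: [0.6513, 0.066, 0.2618]
eef_rot: [-180.0, -0.0, -69.5]
contact_force: [-0.4, -0.9, 3.1]
gripper_width: 0.0254
gripper_force: 45.0
t 20.05 p [0.6513 0.066  0.2618] rot [-179.99   -0.    -69.54] F [-0.44 -0.9   3.13] w 0.0254 spin -0.0001
[0.6512 0.066  0.257 ] -> [-0.001  0.001  0.032]
```

```bash
python3 -m inch '0 0 0 0 0;0 0 0 0 0;0 0 0 0 0;0 0 0 0 0;0 0 0 0 0;0 0 0 0 0;0 0 0 0 0;0 0 0 0 0'; python3 - <<'E'
from h import *
v=[]
for k in range(6):
    S=capture("scene");s=get_state();v.append(np.r_[s["contact_force"],s["moment"],s["tcp_pos"]])
print(np.mean(v,0).round(4),np.std(v,0).round(4))
cv2.imwrite("pics/c9.png",cv2.resize(S["color"][130:190,280:340],(600,600),interpolation=cv2.INTER_CUBIC))
E
```

```text
time_s: 21.05
tcp_pos: [0.6513, 0.066, 0.2617]
eef_rot: [-180.0, -0.0, -69.5]
contact_force: [0.0, -0.6, 2.1]
gripper_width: 0.0254
gripper_force: 45.0
[-2.1260e-01 -2.7540e-01  1.7947e+00  2.6100e-02  1.3790e-01  8.0000e-04
  6.5130e-01  6.6000e-02  2.6170e-01] [0.3981 0.4223 0.5095 0.0209 0.0264 0.025  0.     0.     0.    ]
```

View pics/c9.png

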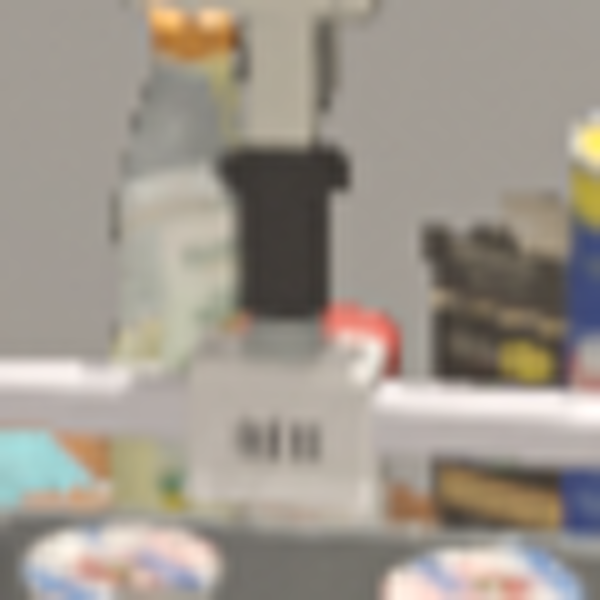

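The cup covers the button, and the force rose at the expected height with little side force, so it is seated. I'll press to about halfway.

```bash
python3 -m inch '0 0 0.005 0 0;0 0 0.005 0 0;0 0 0.005 0 0;0 0 0.005 0 0;0 0 0.007 0 0;0 0 0 0 0;0 0 0 0 0;0 0 0 0 0'; python3 - <<'E'
from h import *
v=[]
for k in range(20):
    S=capture("scene");s=get_state();v.append(np.r_[s["contact_force"],s["moment"],s["tcp_pos"]])
print(s["time_s"],np.mean(v,0).round(4),s["eef_rot"],s["gripper_width"])
cv2.imwrite("pics/c10.png",cv2.resize(S["color"][130:190,280:340],(600,600),interpolation=cv2.INTER_CUBIC))
i=S["color"].min(2)
for y in range(155,170): print(y,i[y,302:315])
E
```

```text
time_s: 22.35
tcp_pos: [0.6513, 0.066, 0.2577]
eef_rot: [-180.0, 0.0, -69.5]
contact_force: [-0.1, -0.1, 3.0]
gripper_width: 0.0253
gripper_force: 45.0
23.35 [-0.419   0.0119  3.3569  0.0556  0.1643 -0.0102  0.6513  0.066   0.2576] [-1.79996308e+02  2.26150874e-03 -6.95386729e+01] 0.025409302752825456
155 [145 110  68  53  55  57  57  56  54  53  68 140 150]
156 [157 120  72  55  54  57  55  56  55  52  68 141 150]
157 [167 128  75  54  55  56  56  55  56  52  68 140 150]
158 [164 123  71  55  55  55  56  57  56  52  68 141 150]
159 [150 112  66  55  57  55  56  57  56  54  66 140 149]
160 [140 104  65  54  55  56  56  56  55  53  60 112 125]
161 [127  92  63  54  55  54  54  55  54  54  58  93 111]
162 [115  98  92  77  63  62  59  62  64  75  77 109 128]
163 [136 134 121 113 112 113 104 110 112 110 111 145 184]
164 [147 148 130 126 130 132 128 131 129 125 130 160 184]
165 [149 151 140 135 135 136 138 137 134 135 153 165 168]
166 [162 161 157 153 152 151 149 149 147 152 164 168 167]
167 [167 167 165 164 165 164 163 162 162 166 172 174 176]
168 [166 166 167 167 166 167 167 167 167 170 171 173 174]
169 [165 165 165 165 165 165 165 166 167 168 168 168 168]
```

View pics/c10.png

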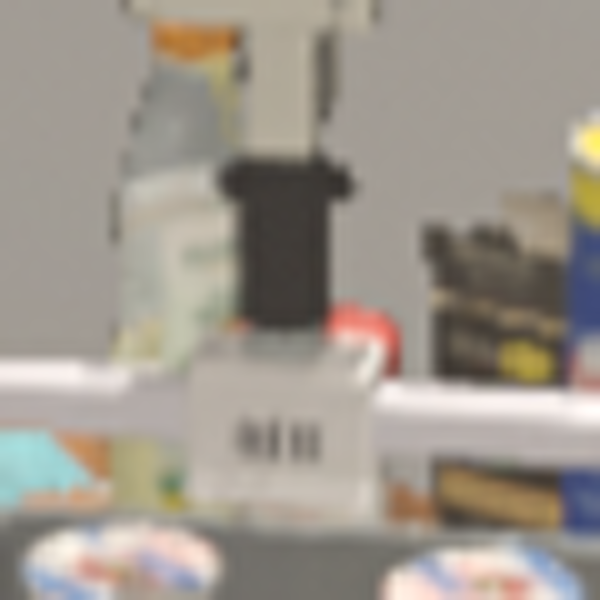

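The wand stands upright on the button, barrel lowered to crop y≈325 with no button visible. The press is about 5 N by force and about 5.5 mm by geometry, which is halfway. Handing in.

```bash
python3 -c "
from plant import close_job
print(close_job())"
```

```text
the job is handed in; nothing more can be done
None
```

I handed the job in at about 23 s. The logger is hung fully down on the tote's carry bar and released, and the wand is held upright on its button with the nose pressed about halfway (about 5 N, roughly 6 mm); no verdict came back.

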